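Shut and bolt the vase's packing case

TASK

The vase in the plywood packing case is bedded and ready to travel. Lower the lid gently until it is fully shut, slide the barrel bolt on top of it fully home through the keeper on the case's front rail, and turn the bolt's handle right down into the notch in the side of the barrel so that it is locked. Leave the other vase, the bowl and the brush on the bench as they are.

Things in the scene. Friction and masses are not known exactly. Their poses are not given: they have to be found in the camera images.
- case: Plywood packing case, 285 (x) by 330 (y) mm, top face at 140 mm, fixed on the bench; a vase lies inside. Origin: centre of its underside, z up. Its -x side is the front, nearest the robot. The lid (225 x 288 x 15 mm) is let in flush and hinged at the rear, on the line x = 123, z = 140 mm. The fixed top rail along the front is 36 mm wide.
- lid (a joint): Lid angle in rad: 0 = shut (flush), grows as the free front edge rises; starts at 0.55 to 1.0. Stiff hinges hold the lid where it is left; closing it takes about 2 to 12 N pressed on its outer face near the free edge, beside the bolt.
- lid_edge (a point): Middle of the lid's free front edge, on the outer (upper) face, 227 mm from the hinge line.
- keeper_eye (a point): Centre of the eye of the keeper, on the bolt's line (case x = -124, y = 0, z = 156 mm): a steel staple on the front rail, 22 mm along x, 32 mm wide, its top 31.5 mm above the rail. The bolt passes it with 2.5 mm to spare, so only with the lid shut.
- barrel_notch (a point): Centre of the notch on the bolt's line, moves with the lid. The barrel is a steel tube 140 mm long, 27 mm wide, its top 30 mm above the lid, on a 150 x 56 mm plate on the lid's outer face. Its top slot runs along case x and ends at the front in a notch, 16 mm wide, cut down the +y side. Lid shut: case x = -25, y = 0, z = 156 mm.
- bolt (a joint): Travel of the bolt in m: 0 = withdrawn, 0.040 = fully home at its stop, through the keeper; starts at 0 to 0.010. The bolt is a round steel rod, 16 mm thick, 170 mm long; it slides towards the front (case -x) and needs about 4 N.
- bolt_handle (a joint): Handle angle in rad about the bolt's axis: 0 = square to the lid (straight up when the lid is shut), 1.60 = lying flat to the case's +y side in the notch. The slot holds it upright (within about 0.2) until the bolt is within about 3 mm of its stop; only there can it turn down. It turns easily; let go beyond about 0.8 there, it falls the rest of the way.
- handle_knob (a point): Centre of the ball knob (20 mm diameter) on the end of the bolt's handle, 52 mm from the bolt's axis; the handle is a 10 mm round bar. With the lid shut and the handle up: 68 mm above the lid, case y = 0, case x = 15 mm minus the bolt's travel.
- vase_middle (a point): Bystander: loose white vase with grey-brown bands standing on the bench to one side of the case, 88 mm diameter, 190 mm tall; the point is its centre, half-way up.
- bowl_middle (a point): Bystander: loose grey-green bowl on the bench on the other side of the case, 116 mm diameter, 55 mm tall; the point is its centre, half-way up.
- brush_middle (a point): Bystander: loose flat dusting brush lying in front of the case, about 185 mm long, 44 mm wide, 16 mm tall; the point is its centre.

How it is judged:
By the outcome, as a careful person would: the job done as asked, in the order asked, and still so for the second after the job is handed in, with the robot touching nothing.
It also fails if it takes over 58 s, if anything falls off the work surface, if the arm or the gripper's body presses on something with over 40 N, if the wrist force passes 120 N, or if a joint passes its speed limit or range.

ROBOT

A 6-joint arm with a two-finger parallel gripper is mounted at the origin on the work surface. World frame = base frame: x ahead of the robot, y to its left, z up, the work surface at z = 0. Lengths are in m, angles in rad, forces in N, time in s.
With the tool pointing down it reaches from about 0.35 to 0.975 m from the base axis. Payload 17.4 kg.
Tool frame: the origin (TCP) lies midway between the tips of the shut fingers; the grasp point (between the pads) lies 19 mm behind it; z points along the fingers, y is the direction in which the jaws open and shut (so a half turn about z gives the same grasp; the last joint's range is limited). The gripper opens to 85 mm and grips with 20 to 120 N. Pads are 22 mm wide; open, the fingers measure 114 mm over their backs; the gripper's body (76 mm by 85 mm) begins 54 mm behind the grasp point. The pads swing forward as they close: fully open they stand 13 mm farther back than shut.
Start: joints at [-1.37, 0.116, 1.442, -0, 1.584, -0.038], TCP at [0.16, -0.656, 0.231] pointing down, gripper open.
Joint ranges: [-2.83, 2.83], [-0.83, 2.19], [0.07, 2.5], [-1.14, 4.28], [0.01, 3], [-2.97, 2.97]. Speed limits (rad/s): [1.89, 1.89, 2.22, 3.14, 3.14, 3.14].

INTERFACE

Orientations are given as a 3x3 rotation matrix whose columns are the frame's x, y, z axes.
In Python, from bench import * gives the robot as it stands.
- The arm moves only by the tool jog_arm, never from a script. Its argument "commands" is a list of rows, each an object of numbers: "claw": the closure, from 0 (fully open) to 1 (shut); "tx", "ty", "tz": the shift along the tool's x, y, z in cm; "rx", "ry", "rz": the turn, a rotation vector about the tool's x, y, z in degrees. In form: [{"claw": .., "tx": .., "ty": .., "tz": .., "rx": .., "ry": .., "rz": ..}, ...]. A call has 1 to 5 rows; each row is the pose to reach, as a shift and turn from the pose commanded when the call began, along the tool's axes at that moment; what a row does not reach only later rows make up. A row lasts 1/8 s, in which the tool goes at most 62.5 mm and 10.7 degrees, less where a joint would pass 70% of its speed; a pose out of reach is approached as far as the arm can. A call with a gripper value outside its range is refused whole. The fingers move at their own pace and stop on an object; "force" is the grip in N (left out, the last holds). Time passes only in rows, so rows that repeat a pose let the fingers close. It gives the time, the measured TCP pose, the force and the opening at its end, in the units of the state.
- sense(): the state, without advancing time (a new reading comes with each control period).
- capture(name): name is "scene" or "top" or "wrist"; returns a dict with "pixels" (420x560x3 uint8, red, green, blue), "fx", "fy", "cx", "cy" (pixels), "k1" (the pictures are not rectified: a ray, as slopes to the right and down, at radius r is drawn at 1 + k1 r^2 times it, then the intrinsics apply), "R" (3x3) and "t" (3): a world point X has camera coordinates R X + t. Camera axes: x right, y down, z forward; pixel columns grow to the right and rows downward; lengths in m; the calibration is good to about 2 mm. A picture is of the moment at which its call begins. There is no depth.
- job_done(): hands the job in, once; it reports no verdict.
The state is a dict: "time": time; "qpos": joint angles; "qvel": joint speeds; "joint_efforts": joint torques, N m; "ee_pos": TCP position; "tcp_rot": TCP orientation; "ft_force": force on the tool from outside, world axes, zero at the start; "wrist_torque": the same for the moment, N m; "gripper_width": finger opening in m.
Only numpy, scipy, OpenCV 4.12 (cv2) and the standard library are available. Lean on these libraries where they do the work, as an engineer would, in place of code of your own. Each camera call takes 0.05 s, during which the arm holds its last target.

## Working session

There is one attempt and no reset: what is moved stays moved. The work goes in short steps, Python scripts to look and compute and a tool call to move; the robot and the scene stay as the last step left them, time stands still between calls to the robot, and variables do not carry over. Pictures are saved under pics/ and viewed, and the job is handed in when it is done.

Besides the shell and the picture viewer there is one more tool, called as name([rows], argument=value, ...), one row to a line, values as JSON. jog_arm: Moves the arm, as the interface text tells. Its arguments: {"type":"object","properties":{"commands":{"type":"array","items":{"type":"object","properties":{"claw":{"type":"number"},"tx":{"type":"number"},"ty":{"type":"number"},"tz":{"type":"number"},"rx":{"type":"number"},"ry":{"type":"number"},"rz":{"type":"number"}}}},"force":{"type":"number"}},"required":["commands"]}

```bash
mkdir -p pics; ls; cat > h.py <<'E'
from bench import *
import numpy as np, cv2
def snap(n,f):
    c=capture(n); cv2.imwrite('pics/'+f,cv2.cvtColor(np.asarray(c['pixels']),cv2.COLOR_RGB2BGR)); return c
def ray(c,u,v):
    K=np.array([[c['fx'],0,c['cx']],[0,c['fy'],c['cy']],[0,0,1.]])
    p=cv2.undistortPoints(np.array([[[u,v]]],float),K,np.array([c['k1'],0,0,0.]))[0,0]
    R=np.array(c['R']);t=np.array(c['t']); d=R.T@np.array([p[0],p[1],1]); return -R.T@t,d/np.linalg.norm(d)
def onz(c,u,v,z):
    o,d=ray(c,u,v); return o+d*(z-o[2])/d[2]
def tri(a,b):
    (o1,d1),(o2,d2)=a,b
    A=np.stack([d1,-d2],1); s=np.linalg.lstsq(A,o2-o1,rcond=None)[0]
    p,q=o1+d1*s[0],o2+d2*s[1]; return (p+q)/2,np.linalg.norm(p-q)
def proj(c,X):
    r,_=cv2.Rodrigues(np.array(c['R'],float))
    K=np.array([[c['fx'],0,c['cx']],[0,c['fy'],c['cy']],[0,0,1.]])
    return cv2.projectPoints(np.array(X,float).reshape(-1,1,3),r,np.array(c['t'],float),K,np.array([c['k1'],0,0,0.]))[0][:,0]
E
python3 - <<'E'
from h import *
import pickle
C={}
for n in ['scene','top','wrist']:
    C[n]=snap(n,n+'0.png'); c=C[n]; print(n,c['fx'],c['k1'],-np.array(c['R']).T@np.array(c['t']))
pickle.dump(C,open('c0.pkl','wb'))
print(sense())
E
```

```text
pics
scene 463.26884081446065 -0.1286185888043384 [ 1.06339976 -0.42448901  0.94006837]
top 528.007940848992 -0.20087255136298474 [0.31145236 0.05236859 1.45107999]
wrist 328.8836410716728 -0.07356387957589076 [ 0.23435531 -0.6383063   0.37308875]
{'time': 0.15, 'qpos': array([-1.36980374e+00,  1.16412794e-01,  1.44207417e+00, -9.77832020e-06,
        1.58397554e+00, -3.77866981e-02]), 'qvel': array([ 0.00241948, -0.003425  , -0.00086479,  0.00049672,  0.00231095,
       -0.00152852]), 'joint_efforts': array([-2.01945892e-03, -7.32511568e+01, -6.32850194e+01, -6.86946350e-05,
        4.98212030e-03,  2.57184627e-05]), 'ee_pos': array([ 0.1596219 , -0.65573048,  0.23073019]), 'tcp_rot': array([[ 9.71627450e-01,  2.36516523e-01, -1.83238754e-04],
       [ 2.36516593e-01, -9.71627078e-01,  8.50384467e-04],
       [ 2.30902417e-05, -8.69595896e-04, -9.99999622e-01]]), 'ft_force': array([ 0.55367632,  0.00204399, -0.07387979]), 'wrist_torque': array([-0.00932284,  0.0049511 ,  0.03424056]), 'gripper_width': 0.08556073505797282}
```

View pics/scene0.png

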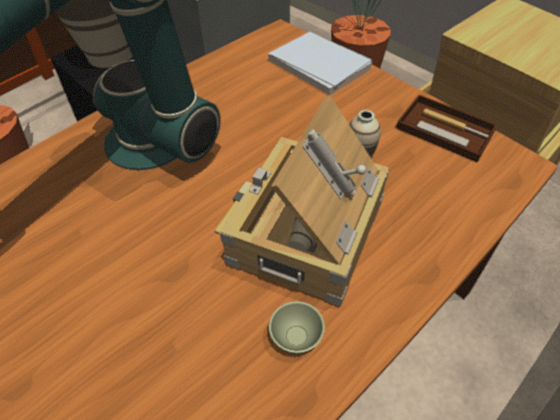

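View pics/top0.png

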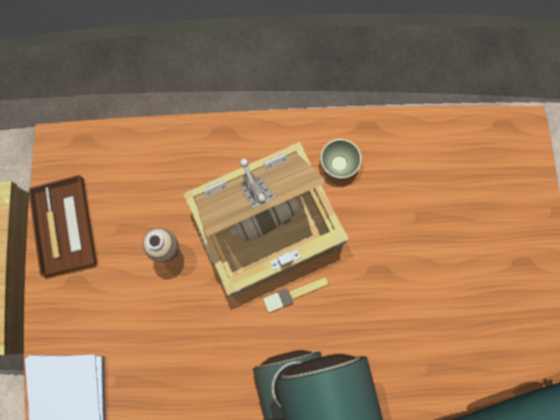

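The scene view shows the case at about (300,220) with the lid raised. The top view has the keeper at (285,260), the knob at (245,162), the vase at (160,245), the bowl at (340,160) and the brush at (295,295). I'll enlarge both for exact pixels.

```bash
python3 - <<'E'
import cv2
a=cv2.imread('pics/top0.png')[130:320,140:370]; cv2.imwrite('pics/topz.png',cv2.resize(a,None,fx=3.4,fy=3.15,interpolation=cv2.INTER_CUBIC)[:, :] if 0 else cv2.resize(a,None,fx=3,fy=3,interpolation=cv2.INTER_CUBIC))
a=cv2.imread('pics/scene0.png')[90:300,210:400]; cv2.imwrite('pics/scz.png',cv2.resize(a,None,fx=2.8,fy=2.8,interpolation=cv2.INTER_CUBIC))
E
```

```text
(no output)
```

View pics/topz.png

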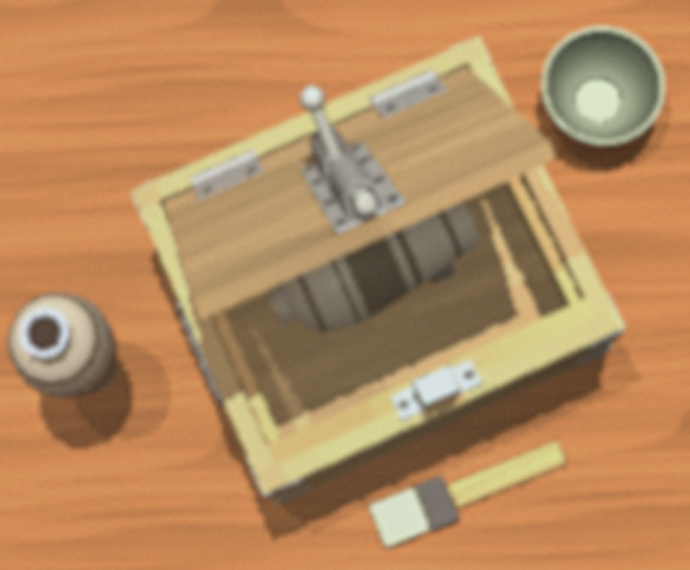

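View pics/scz.png

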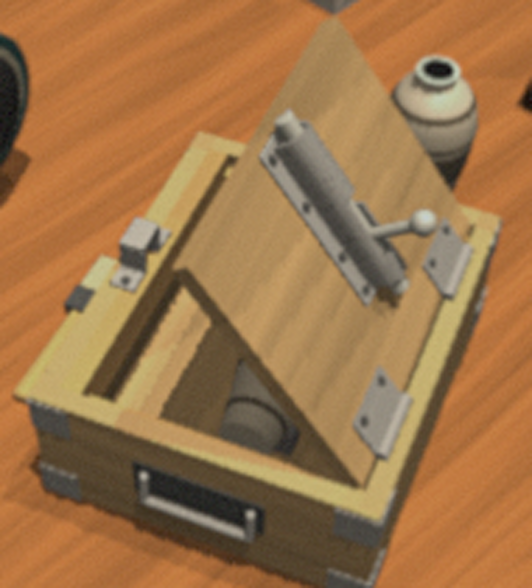

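```bash
cat > m.py <<'E'
from h import *
import pickle
C=pickle.load(open('c0.pkl','rb')); T,S=C['top'],C['scene']
zt=lambda u,v:(140+u/3,130+v/3); zs=lambda u,v:(210+u/2.8,90+v/2.8)
cor=[onz(T,*zt(*p),.14) for p in [(135,192),(480,40),(625,325),(268,495)]]
RL,RR,FR,FL=cor
print(np.round(cor,4)); print([np.linalg.norm(a-b) for a,b in [(RL,RR),(RR,FR),(FR,FL),(FL,RL)]])
c=sum(cor)/4
ex=(RL+RR-FR-FL); ey=(RL+FL-RR-FR); yaw=np.arctan2(ex[1],ex[0]); yaw2=np.arctan2(-ey[0],ey[1]); print('c',c,'yaw',yaw,yaw2)
yaw=(yaw+yaw2)/2
R=np.array([[np.cos(yaw),-np.sin(yaw),0],[np.sin(yaw),np.cos(yaw),0],[0,0,1]])
c[2]=0
def case(p): return R.T@(p-c)
scfl=[tri(ray(T,*zt(*a)),ray(S,*zs(*b))) for a,b in [((312,97),(424,222)),((553,157),(185,268)),((203,316),(332,18))]]
for p,e in scfl: print(np.round(p,4),'case',np.round(case(p),4),e)
k=onz(T,*zt(438,385),.1715); print('keeper top',k,case(k))
for n,p,z in [('brushL',(395,520),.016),('brushR',(560,455),.016),('vase',(45,335),.19),('bowl',(603,87),.055)]:
    q=onz(T,*zt(*p),z); print(n,q,case(q))
E
python3 m.py
```

```text
[[ 0.6607  0.2921  0.14  ]
 [ 0.7854 -0.0109  0.14  ]
 [ 0.5278 -0.1208  0.14  ]
 [ 0.3977  0.1828  0.14  ]]
[np.float64(0.32769102278502543), np.float64(0.28002909921810337), np.float64(0.33027322037801526), np.float64(0.2848684160877555)]
c [0.59291123 0.08578326 0.14      ] yaw 0.3985138914885897 0.39771118534720756
[0.697  0.1304 0.275 ] case [0.1132 0.0008 0.275 ] 0.005077590666821474
[ 0.6324 -0.0476  0.3124] case [-0.0153 -0.1383  0.3124] 0.012481212368872535
[0.5226 0.2151 0.3157] case [-0.0147  0.1464  0.3157] 0.013371298115475641
keeper top [0.47961369 0.03895367 0.1715    ] [-0.12259188  0.00075585  0.1715    ]
brushL [0.37905522 0.08112783 0.016     ] [-0.19893608  0.07861618  0.016     ]
brushR [ 0.43139399 -0.07053021  0.016     ] [-0.20948516 -0.081472    0.016     ]
vase [0.53025583 0.3579496  0.19      ] [0.04775783 0.27517159 0.19      ]
bowl [ 0.76575426 -0.12678468  0.055     ] [ 0.07691757 -0.26295157  0.055     ]
```

```bash
cat >> h.py <<'E'
CC=np.array([.5929,.0858,0]); YAW=.398
RC=np.array([[np.cos(YAW),-np.sin(YAW),0],[np.sin(YAW),np.cos(YAW),0],[0,0,1]])
def case(p): return RC.T@(np.array(p)-CC)
def world(p): return CC+RC@np.array(p)
def goto(pc):
    """shift (cm) in tool axes to case point, turn (deg) to align with case, tool down"""
    s=sense(); Rt=np.array(s['tcp_rot']); p=np.array(s['ee_pos'])
    Rg=RC@np.diag([1,-1,-1.])
    rv=cv2.Rodrigues(Rt.T@Rg)[0][:,0]
    print('case now',np.round(case(p)*1000,1),'shift cm',np.round(Rt.T@(world(pc)-p)*100,2),'turn',np.round(np.degrees(rv),2),'F case',np.round(RC.T@np.array(s['ft_force']),2),'t',s['time'],'w',s['gripper_width'])
E
python3 -c "
from h import *
goto([-.08,-.065,.42]); goto([.003,-.065,.36])"
```

```text
case now [-686.8 -515.6  230.7] shift cm [ 52.77 -54.13 -18.88] turn [-0.05 -0.01 -9.12] F case [ 0.51 -0.21 -0.07] t 0.15 w 0.08556073505797282
case now [-686.8 -515.6  230.7] shift cm [ 60.96 -55.44 -12.88] turn [-0.05 -0.01 -9.12] F case [ 0.51 -0.21 -0.07] t 0.15 w 0.08556073505797282
```

jog_arm([
  {"claw":1,"tz":-6},
  {"claw":1,"tx":4,"ty":-5,"tz":-10},
  {"claw":1,"tx":8,"ty":-9,"tz":-13,"rz":-4},
  {"claw":1,"tx":12,"ty":-13,"tz":-16,"rz":-9.1},
  {"claw":1,"tx":16,"ty":-17,"tz":-18.9,"rz":-9.1},
], force=40)

```text
invalid input
```

```bash
python3 -c "
from h import *
goto([-.08,-.065,.42]); print(sense()['qpos'])"
```

```text
case now [-686.8 -515.6  230.7] shift cm [ 52.77 -54.13 -18.88] turn [-0.05 -0.01 -9.12] F case [ 0.51 -0.21 -0.07] t 0.15 w 0.08556073505797282
[-1.36980374e+00  1.16412794e-01  1.44207417e+00 -9.77832020e-06
  1.58397554e+00 -3.77866981e-02]
```

jog_arm([
  {"claw":1,"tx":0,"ty":0,"tz":-6,"rx":0,"ry":0,"rz":0},
  {"claw":1,"tx":4,"ty":-5,"tz":-10,"rx":0,"ry":0,"rz":0},
  {"claw":1,"tx":8,"ty":-9,"tz":-13,"rx":0,"ry":0,"rz":-4},
  {"claw":1,"tx":12,"ty":-13,"tz":-16,"rx":0,"ry":0,"rz":-9.1},
  {"claw":1,"tx":16,"ty":-17,"tz":-18.9,"rx":0,"ry":0,"rz":-9.1},
], force=40)

```text
time: 0.78
ee_pos: [0.2675, -0.4641, 0.4133]
tcp_rot: [[0.922, 0.388, 0.0], [0.388, -0.922, -0.0], [0.0, 0.0, -1.0]]
ft_force: [1.4, -0.1, -0.3]
gripper_width: 0.0001
```

```bash
python3 -c "
from h import *
goto([-.08,-.065,.42]); print(sense()['qpos'])"
```

```text
case now [-513.1 -380.8  413.3] shift cm [ 43.33 -31.55  -0.67] turn [ 0.01 -0.    0.04] F case [ 1.25 -0.6  -0.26] t 0.775 w 6.304460700234197e-05
[-1.09553917e+00 -1.75650907e-01  1.43464424e+00  5.10800282e-05
  1.88246550e+00  7.65935614e-02]
```

jog_arm([
  {"claw":1,"tx":4.6,"ty":-3.4,"tz":-0.5,"rx":0,"ry":0,"rz":0},
  {"claw":1,"tx":9.2,"ty":-6.8,"tz":-0.5,"rx":0,"ry":0,"rz":0},
  {"claw":1,"tx":13.8,"ty":-10.2,"tz":-0.5,"rx":0,"ry":0,"rz":0},
  {"claw":1,"tx":18.4,"ty":-13.6,"tz":-0.7,"rx":0,"ry":0,"rz":0},
  {"claw":1,"tx":23,"ty":-17,"tz":-0.7,"rx":0,"ry":0,"rz":0},
])

```text
time: 1.4
ee_pos: [0.4138, -0.2182, 0.4196]
tcp_rot: [[0.922, 0.387, 0.0], [0.387, -0.922, -0.0], [0.0, 0.0, -1.0]]
ft_force: [0.2, -0.6, -1.1]
gripper_width: 0.0001
```

```bash
python3 -c "
from h import *
goto([-.08,-.065,.42]); print(sense()['qpos'])"
```

```text
case now [-283.  -210.8  419.6] shift cm [ 20.29 -14.59  -0.04] turn [ 0.02 -0.02 -0.03] F case [-0.03 -0.65 -1.07] t 1.4 w 9.570405933659115e-05
[-5.39866852e-01 -3.18356559e-01  1.54100725e+00  3.48175095e-05
  1.91853164e+00  6.33535257e-01]
```

jog_arm([
  {"claw":1,"tx":5,"ty":-3.6,"tz":0,"rx":0,"ry":0,"rz":0},
  {"claw":1,"tx":10,"ty":-7.3,"tz":0,"rx":0,"ry":0,"rz":0},
  {"claw":1,"tx":15,"ty":-11,"tz":0,"rx":0,"ry":0,"rz":0},
  {"claw":1,"tx":20,"ty":-14.6,"tz":0,"rx":0,"ry":0,"rz":0},
  {"claw":1,"tx":23,"ty":-14.6,"tz":0,"rx":0,"ry":0,"rz":0},
])

```text
time: 2.02
ee_pos: [0.5696, 0.0068, 0.4193]
tcp_rot: [[0.921, 0.39, -0.0], [0.39, -0.921, 0.0], [-0.0, -0.0, -1.0]]
ft_force: [-1.0, -1.1, 0.7]
gripper_width: -0.0002
```

```bash
python3 -c "
from h import *
snap('wrist','w1.png');snap('scene','s1.png')
goto([.003,-.065,.335]); print(sense()['qpos'])"
```

```text
case now [-51.9 -65.4 417.9] shift cm [ 5.5  -0.02  8.28] turn [-0.07  0.12  0.12] F case [ 0.53  0.07 -1.35] t 2.125 w -3.074477914333404e-07
[-3.53902681e-02 -9.77288695e-02  1.35731221e+00  2.17097610e-04
  1.88433576e+00  1.13544303e+00]
```

View pics/w1.png

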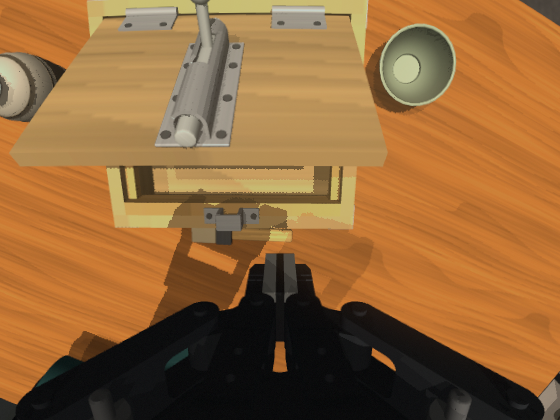

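View pics/s1.png

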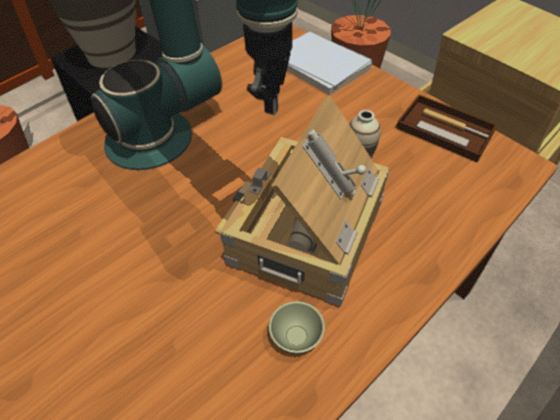

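jog_arm([
  {"claw":1,"tx":4,"ty":0,"tz":2,"rx":0,"ry":0,"rz":0},
  {"claw":1,"tx":5.5,"ty":0,"tz":5,"rx":0,"ry":0,"rz":0},
  {"claw":1,"tx":5.5,"ty":0,"tz":7.5,"rx":0,"ry":0,"rz":0},
  {"claw":1,"tx":5.5,"ty":0,"tz":8.3,"rx":0,"ry":0,"rz":0},
  {"claw":1,"tx":5.5,"ty":0,"tz":8.3,"rx":0,"ry":0,"rz":0},
])

```text
time: 2.75
ee_pos: [0.6191, 0.0246, 0.337]
tcp_rot: [[0.922, 0.387, 0.0], [0.387, -0.922, -0.0], [0.0, 0.0, -1.0]]
ft_force: [1.3, -0.3, -0.1]
gripper_width: 0.0004
```

```bash
python3 -c "
from h import *
goto([.003,-.065,.335])
import numpy as np
for th in np.arange(.95,-.01,-.05): print(round(th,2),round(13.4-21.6*np.cos(th),2),round(14+21.6*np.sin(th),2))"
```

```text
case now [  0.5 -66.6 337. ] shift cm [ 0.25 -0.16  0.2 ] turn [ 0.01 -0.01 -0.05] F case [ 1.13 -0.75 -0.14] t 2.75 w 0.00036270884987914476
0.95 0.84 31.57
0.9 -0.03 30.92
0.85 -0.86 30.23
0.8 -1.65 29.49
0.75 -2.4 28.72
0.7 -3.12 27.92
0.65 -3.8 27.07
0.6 -4.43 26.2
0.55 -5.01 25.29
0.5 -5.56 24.36
0.45 -6.05 23.4
0.4 -6.49 22.41
0.35 -6.89 21.41
0.3 -7.24 20.38
0.25 -7.53 19.34
0.2 -7.77 18.29
0.15 -7.96 17.23
0.1 -8.09 16.16
0.05 -8.17 15.08
-0.0 -8.2 14.0
```

jog_arm([
  {"claw":1,"tx":0,"ty":0,"tz":0.6,"rx":0,"ry":0,"rz":0},
  {"claw":1,"tx":0,"ty":0,"tz":1.2,"rx":0,"ry":0,"rz":0},
  {"claw":1,"tx":0,"ty":0,"tz":1.7,"rx":0,"ry":0,"rz":0},
  {"claw":1,"tx":0,"ty":0,"tz":2.2,"rx":0,"ry":0,"rz":0},
  {"claw":1,"tx":0,"ty":0,"tz":2.5,"rx":0,"ry":0,"rz":0},
])

```text
time: 3.38
ee_pos: [0.6197, 0.0251, 0.3119]
tcp_rot: [[0.922, 0.387, 0.001], [0.387, -0.922, 0.0], [0.001, 0.0, -1.0]]
ft_force: [0.8, 0.9, 5.8]
gripper_width: -0.0
```

```bash
python3 -c "
from h import *
goto([0,-.065,.3])"
```

```text
case now [  1.2 -66.4 311.9] shift cm [-0.12 -0.14  1.19] turn [ 0.02 -0.07 -0.01] F case [1.09 0.49 5.76] t 3.375 w -9.458383819175002e-06
```

jog_arm([
  {"claw":1,"tx":-0.65,"ty":0,"tz":0.6,"rx":0,"ry":0,"rz":0},
  {"claw":1,"tx":-1.3,"ty":0,"tz":1.2,"rx":0,"ry":0,"rz":0},
  {"claw":1,"tx":-1.9,"ty":0,"tz":1.8,"rx":0,"ry":0,"rz":0},
  {"claw":1,"tx":-2.5,"ty":0,"tz":2.4,"rx":0,"ry":0,"rz":0},
  {"claw":1,"tx":-3.1,"ty":0,"tz":3.0,"rx":0,"ry":0,"rz":0},
])

```text
time: 4.0
ee_pos: [0.5909, 0.013, 0.2812]
tcp_rot: [[0.922, 0.387, 0.001], [0.387, -0.922, 0.0], [0.001, 0.0, -1.0]]
ft_force: [4.2, 1.9, 0.9]
gripper_width: 0.0002
```

```bash
python3 -c "
from h import *
goto([-.03,-.065,.281])"
```

```text
case now [-30.1 -66.3 281.2] shift cm [ 0.01 -0.13  0.02] turn [ 0.   -0.05 -0.01] F case [4.59 0.11 0.86] t 4.0 w 0.00015321365912949672
```

jog_arm([
  {"claw":1,"tx":-0.65,"ty":0,"tz":0.8,"rx":0,"ry":0,"rz":0},
  {"claw":1,"tx":-1.3,"ty":0,"tz":1.7,"rx":0,"ry":0,"rz":0},
  {"claw":1,"tx":-1.9,"ty":0,"tz":2.6,"rx":0,"ry":0,"rz":0},
  {"claw":1,"tx":-2.45,"ty":0,"tz":3.5,"rx":0,"ry":0,"rz":0},
  {"claw":1,"tx":-2.95,"ty":0,"tz":4.45,"rx":0,"ry":0,"rz":0},
])

```text
time: 4.62
ee_pos: [0.5633, 0.0014, 0.2363]
tcp_rot: [[0.922, 0.387, -0.0], [0.387, -0.922, 0.0], [-0.0, -0.0, -1.0]]
ft_force: [3.9, 1.9, 2.2]
gripper_width: -0.0003
```

```bash
python3 -c "
from h import *
goto([-.03,-.065,.281])"
```

```text
case now [-60.  -66.3 236.3] shift cm [ 3.   -0.14 -4.47] turn [-0.    0.   -0.03] F case [4.36 0.24 2.22] t 4.625 w -0.0002670019502528943
```

jog_arm([
  {"claw":1,"tx":-0.35,"ty":0,"tz":0.8,"rx":0,"ry":0,"rz":0},
  {"claw":1,"tx":-0.7,"ty":0,"tz":1.6,"rx":0,"ry":0,"rz":0},
  {"claw":1,"tx":-1.0,"ty":0,"tz":2.4,"rx":0,"ry":0,"rz":0},
  {"claw":1,"tx":-1.25,"ty":0,"tz":3.2,"rx":0,"ry":0,"rz":0},
  {"claw":1,"tx":-1.5,"ty":0,"tz":4.05,"rx":0,"ry":0,"rz":0},
])

```text
time: 5.25
ee_pos: [0.5497, -0.0043, 0.1959]
tcp_rot: [[0.922, 0.387, -0.0], [0.387, -0.922, -0.0], [-0.0, 0.0, -1.0]]
ft_force: [-0.7, 1.0, 2.8]
gripper_width: 0.0001
```

```bash
python3 -c "
from h import *
goto([-.03,-.065,.281])"
```

```text
case now [-74.8 -66.4 195.9] shift cm [ 4.47 -0.14 -8.51] turn [ 0.    0.01 -0.02] F case [-0.26  1.23  2.83] t 5.25 w 5.328952379387781e-05
```

Continue, slowing: 19.5 → 16.2 cm.

jog_arm([
  {"claw":1,"tx":-0.15,"ty":0,"tz":0.7,"rx":0,"ry":0,"rz":0},
  {"claw":1,"tx":-0.3,"ty":0,"tz":1.4,"rx":0,"ry":0,"rz":0},
  {"claw":1,"tx":-0.4,"ty":0,"tz":2.1,"rx":0,"ry":0,"rz":0},
  {"claw":1,"tx":-0.5,"ty":0,"tz":2.8,"rx":0,"ry":0,"rz":0},
  {"claw":1,"tx":-0.6,"ty":0,"tz":3.4,"rx":0,"ry":0,"rz":0},
])

```text
time: 5.88
ee_pos: [0.5444, -0.0066, 0.162]
tcp_rot: [[0.922, 0.387, 0.0], [0.387, -0.922, 0.0], [0.0, 0.0, -1.0]]
ft_force: [1.8, -0.1, 2.5]
gripper_width: -0.0003
```

```bash
python3 -c "
from h import *
goto([-.03,-.065,.281])"
```

```text
case now [-80.5 -66.4 162. ] shift cm [  5.05  -0.14 -11.9 ] turn [ 0.   -0.02 -0.02] F case [ 1.63 -0.8   2.53] t 5.875 w -0.00034062605197013275
```

jog_arm([
  {"claw":1,"tx":0,"ty":0,"tz":0.5,"rx":0,"ry":0,"rz":0},
  {"claw":1,"tx":0,"ty":0,"tz":1.0,"rx":0,"ry":0,"rz":0},
  {"claw":1,"tx":0,"ty":0,"tz":1.4,"rx":0,"ry":0,"rz":0},
  {"claw":1,"tx":0,"ty":0,"tz":1.7,"rx":0,"ry":0,"rz":0},
  {"claw":1,"tx":0,"ty":0,"tz":1.9,"rx":0,"ry":0,"rz":0},
])

```text
time: 6.5
ee_pos: [0.5443, -0.0065, 0.1433]
tcp_rot: [[0.922, 0.387, -0.0], [0.387, -0.922, -0.0], [-0.0, -0.0, -1.0]]
ft_force: [-2.5, -0.5, 1.9]
gripper_width: 0.0002
```

```bash
python3 -c "
from h import *
goto([-.03,-.065,.281])"
```

```text
case now [-80.6 -66.3 143.3] shift cm [  5.05  -0.13 -13.77] turn [-0.    0.   -0.02] F case [-2.48  0.46  1.89] t 6.5 w 0.00022390754535559518
```

jog_arm([
  {"claw":1,"tx":0,"ty":0,"tz":0.15,"rx":0,"ry":0,"rz":0},
  {"claw":1,"tx":0,"ty":0,"tz":0.3,"rx":0,"ry":0,"rz":0},
  {"claw":1,"tx":0,"ty":0,"tz":0.4,"rx":0,"ry":0,"rz":0},
  {"claw":1,"tx":0,"ty":0,"tz":0.4,"rx":0,"ry":0,"rz":0},
])

```text
time: 7.0
ee_pos: [0.5444, -0.0066, 0.1399]
tcp_rot: [[0.922, 0.387, 0.0], [0.387, -0.922, -0.0], [0.0, 0.0, -1.0]]
ft_force: [-2.7, -0.1, 6.4]
gripper_width: 0.0004
```

```bash
python3 -c "
from h import *
goto([-.03,-.065,.281])"
```

```text
case now [-80.5 -66.4 139.9] shift cm [  5.05  -0.14 -14.1 ] turn [ 0.01 -0.02 -0.02] F case [-2.54  1.01  6.35] t 7.0 w 0.00036464413751450024
```

jog_arm([
  {"claw":1,"tx":0,"ty":0,"tz":0.1,"rx":0,"ry":0,"rz":0},
  {"claw":1,"tx":0,"ty":0,"tz":0.2,"rx":0,"ry":0,"rz":0},
  {"claw":1,"tx":0,"ty":0,"tz":0.2,"rx":0,"ry":0,"rz":0},
])

```text
time: 7.38
ee_pos: [0.5445, -0.0066, 0.1397]
tcp_rot: [[0.922, 0.387, 0.001], [0.387, -0.922, -0.0], [0.001, 0.001, -1.0]]
ft_force: [-12.8, -0.3, 23.5]
gripper_width: 0.0001
```

```bash
python3 -c "
from h import *
goto([-.03,-.065,.281])"
```

```text
case now [-80.4 -66.4 139.7] shift cm [  5.06  -0.14 -14.12] turn [ 0.04 -0.06 -0.02] F case [-11.89   4.66  23.51] t 7.375 w 8.638488753236365e-05
```

The lid is at its stop: force rose to 23 N with no movement, and the tip is at z 139.7 mm. I'll lift off and look.

jog_arm([
  {"claw":1,"tx":0,"ty":0,"tz":-1,"rx":0,"ry":0,"rz":0},
  {"claw":1,"tx":0,"ty":0,"tz":-4,"rx":0,"ry":0,"rz":0},
  {"claw":1,"tx":0,"ty":0,"tz":-8,"rx":0,"ry":0,"rz":0},
  {"claw":1,"tx":0,"ty":0,"tz":-12,"rx":0,"ry":0,"rz":0},
  {"claw":1,"tx":0,"ty":0,"tz":-12,"rx":0,"ry":0,"rz":0},
])

```text
time: 8.0
ee_pos: [0.5453, -0.0066, 0.2608]
tcp_rot: [[0.922, 0.387, 0.005], [0.387, -0.922, -0.0], [0.005, 0.002, -1.0]]
ft_force: [-0.4, -0.2, -0.3]
gripper_width: -0.0002
```

```bash
python3 -c "
from h import *
import pickle
C={n:snap(n,n+'2.png') for n in ['wrist','scene','top']}
pickle.dump(C,open('c2.pkl','wb'))
a=cv2.imread('pics/scene2.png')[130:300,210:400]; cv2.imwrite('pics/scz2.png',cv2.resize(a,None,fx=3.4,fy=3.4,interpolation=cv2.INTER_CUBIC))
goto([.05,0,.24])
for n in C: print(n,np.round(proj(C[n],[world([.015,0,.208]),world([-.124,0,.1715])]),1))
"
```

```text
case now [-80.7 -66.2 256.4] shift cm [13.07 -6.63  1.63] turn [-0.03  0.05 -0.02] F case [ 0.06 -0.76 -0.39] t 8.15 w 0.00010030402104398729
wrist [[159.8  73.5]
 [193.8 266.4]]
scene [[313.1 179. ]
 [256.  173.1]]
top [[262.1 205.1]
 [286.5 258.7]]
```

View pics/wrist2.png

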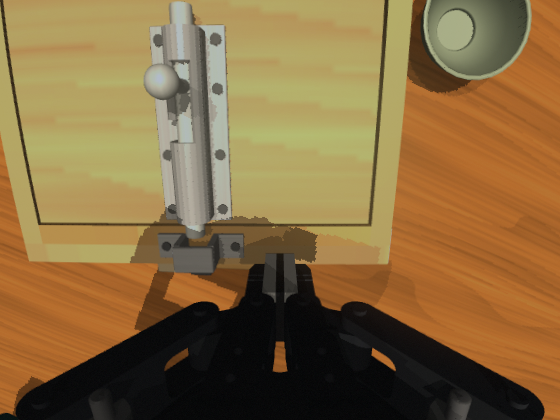

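View pics/scz2.png

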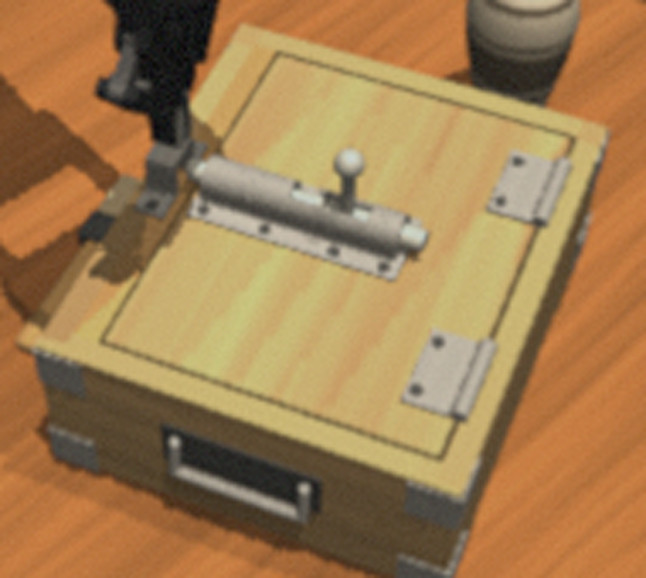

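The lid sits flush in both views. The knob is at wrist (161,81) and scene (312.4,177.6).

```bash
python3 -c "
from h import *
import pickle
C=pickle.load(open('c2.pkl','rb'))
p,e=tri(ray(C['wrist'],161,81),ray(C['scene'],312.4,177.6)); print(case(p),e)
print(case(onz(C['wrist'],161,81,.208)))
print(case(onz(C['wrist'],195,263,.1715)))
"
```

```text
[ 0.0119405  -0.00036423  0.21094857] 0.003042769684855925
[ 0.01091631 -0.00031963  0.208     ]
[-0.12102336 -0.0012048   0.1715    ]
```

jog_arm([
  {"claw":1,"tx":5,"ty":-1,"tz":0,"rx":0,"ry":0,"rz":0},
  {"claw":1,"tx":10,"ty":-3.5,"tz":0,"rx":0,"ry":0,"rz":0},
  {"claw":1,"tx":12.8,"ty":-6.6,"tz":0.5,"rx":0,"ry":0,"rz":0},
  {"claw":1,"tx":12.8,"ty":-6.6,"tz":3,"rx":0,"ry":0,"rz":0},
  {"claw":1,"tx":12.8,"ty":-6.6,"tz":5,"rx":0,"ry":0,"rz":0},
])

```text
time: 8.78
ee_pos: [0.6363, 0.1041, 0.2047]
tcp_rot: [[0.922, 0.388, -0.003], [0.388, -0.922, -0.0], [-0.003, -0.001, -1.0]]
ft_force: [1.4, -0.3, 0.6]
gripper_width: -0.0001
```

```bash
python3 -c "
from h import *
goto([.046,0,.18])"
```

```text
case now [4.720e+01 1.000e-01 2.047e+02] shift cm [-0.11  0.01  2.48] turn [-0.04  0.14  0.02] F case [ 1.17 -0.81  0.61] t 8.775 w -0.00010245969587733558
```

jog_arm([
  {"claw":1,"tx":0,"ty":0,"tz":1.2,"rx":0,"ry":0,"rz":0},
  {"claw":1,"tx":0,"ty":0,"tz":2.2,"rx":0,"ry":0,"rz":0},
  {"claw":1,"tx":0,"ty":0,"tz":2.2,"rx":0,"ry":0,"rz":0},
  {"claw":1,"tx":-0.6,"ty":0,"tz":2.2,"rx":0,"ry":0,"rz":0},
  {"claw":1,"tx":-1.2,"ty":0,"tz":2.2,"rx":0,"ry":0,"rz":0},
])

```text
time: 9.4
ee_pos: [0.6255, 0.099, 0.1862]
tcp_rot: [[0.922, 0.387, 0.001], [0.387, -0.922, 0.0], [0.001, 0.0, -1.0]]
ft_force: [0.0, -0.6, 0.4]
gripper_width: 0.0
```

```bash
python3 -c "
from h import *
goto([-.009,0,.18])"
```

```text
case now [ 35.2  -0.5 186.2] shift cm [-4.42 -0.04  0.61] turn [ 0.01 -0.05 -0.03] F case [-0.22 -0.54  0.36] t 9.4 w 5.983392675214269e-06
```

jog_arm([
  {"claw":1,"tx":-0.5,"ty":0,"tz":0.3,"rx":0,"ry":0,"rz":0},
  {"claw":1,"tx":-1.1,"ty":0,"tz":0.3,"rx":0,"ry":0,"rz":0},
  {"claw":1,"tx":-1.7,"ty":0,"tz":0.3,"rx":0,"ry":0,"rz":0},
  {"claw":1,"tx":-2.3,"ty":0,"tz":0.3,"rx":0,"ry":0,"rz":0},
  {"claw":1,"tx":-3.0,"ty":0,"tz":0.3,"rx":0,"ry":0,"rz":0},
])

```text
time: 10.02
ee_pos: [0.5978, 0.0875, 0.1826]
tcp_rot: [[0.922, 0.387, 0.0], [0.387, -0.922, 0.0], [0.0, 0.0, -1.0]]
ft_force: [3.3, 1.4, 2.3]
gripper_width: -0.0001
```

```bash
python3 -c "
from h import *
goto([-.009,0,.18])"
```

```text
case now [  5.1  -0.3 182.6] shift cm [-1.41 -0.03  0.26] turn [ 0.   -0.02 -0.02] F case [ 3.63 -0.02  2.28] t 10.025 w -0.00010429446976581857
```

jog_arm([
  {"claw":1,"tx":-0.5,"ty":0,"tz":0,"rx":0,"ry":0,"rz":0},
  {"claw":1,"tx":-0.9,"ty":0,"tz":0,"rx":0,"ry":0,"rz":0},
  {"claw":1,"tx":-1.2,"ty":0,"tz":0,"rx":0,"ry":0,"rz":0},
  {"claw":1,"tx":-1.4,"ty":0,"tz":0,"rx":0,"ry":0,"rz":0},
  {"claw":1,"tx":-1.5,"ty":0,"tz":0,"rx":0,"ry":0,"rz":0},
])

```text
time: 10.65
ee_pos: [0.5895, 0.0843, 0.1837]
tcp_rot: [[0.921, 0.388, 0.015], [0.388, -0.922, 0.006], [0.016, 0.001, -1.0]]
ft_force: [67.4, 28.2, -13.8]
gripper_width: -0.0001
```

```bash
python3 -c "
from h import *
goto([-.009,0,.18])"
```

```text
case now [ -3.7  -0.  183.7] shift cm [-0.53 -0.    0.36] turn [ 0.04 -0.93  0.05] F case [ 73.12  -0.12 -13.77] t 10.65 w -7.494336719190079e-05
```

jog_arm([
  {"claw":1,"tx":0.6,"ty":0,"tz":0,"rx":0,"ry":0,"rz":0},
  {"claw":1,"tx":0.6,"ty":0,"tz":0,"rx":0,"ry":0,"rz":0},
])

```text
time: 10.9
ee_pos: [0.5919, 0.0852, 0.183]
tcp_rot: [[0.922, 0.388, 0.006], [0.388, -0.922, 0.002], [0.006, 0.0, -1.0]]
ft_force: [25.7, 11.6, -3.0]
gripper_width: 0.0
```

```bash
python3 -c "
from h import *
import pickle
goto([-.009,0,.18])
C={n:snap(n,n+'3.png') for n in ['wrist','scene','top']}
pickle.dump(C,open('c3.pkl','wb'))
a=cv2.imread('pics/scene3.png')[130:230,220:380]; cv2.imwrite('pics/scz3.png',cv2.resize(a,None,fx=4.5,fy=4.5,interpolation=cv2.INTER_CUBIC))
a=cv2.imread('pics/top3.png')[150:300,180:350]; cv2.imwrite('pics/topz3.png',cv2.resize(a,None,fx=4,fy=4,interpolation=cv2.INTER_CUBIC))
for n in C: print(n,np.round(proj(C[n],[world([-.025,0,.208])]),1))
"
```

```text
case now [ -1.2  -0.2 183. ] shift cm [-0.78 -0.02  0.3 ] turn [ 0.01 -0.34  0.01] F case [28.21  0.77 -2.97] t 10.9 w 4.364943687575442e-05
wrist [[277.6 345.7]]
scene [[295.9 173.9]]
top [[269.1 219.7]]
```

View pics/wrist3.png

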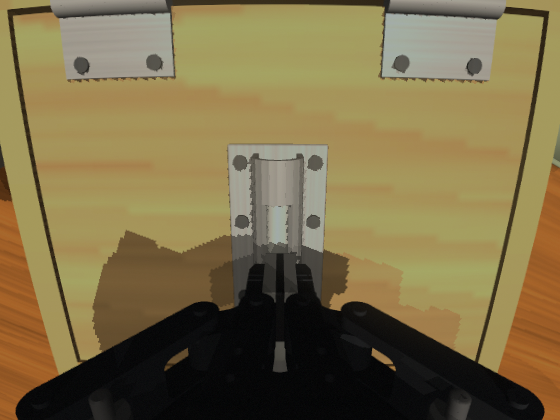

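View pics/scz3.png

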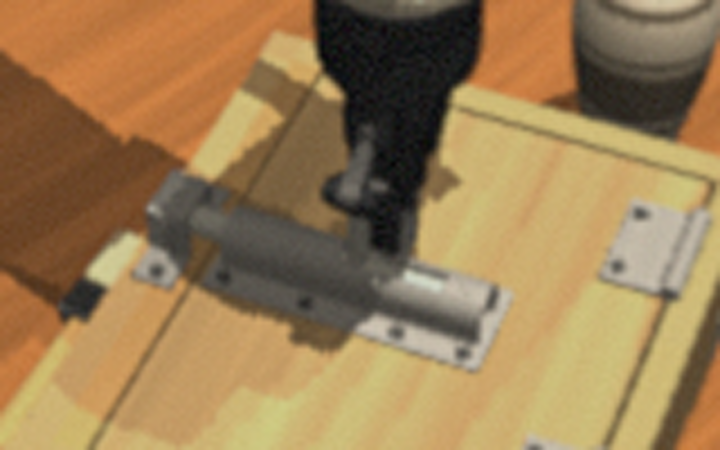

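View pics/topz3.png

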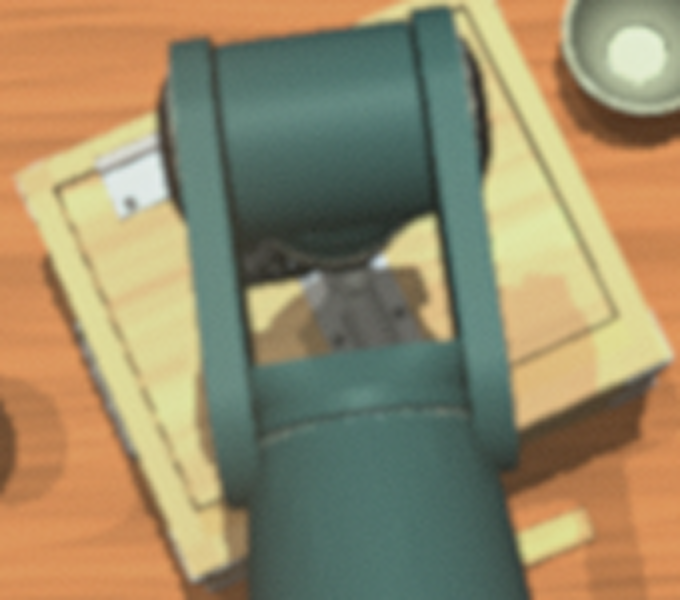

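Contact was hard at 73 N and eased to 28 N after backing off. In the wrist view the fingers hide the knob, and in the scene view the bolt tip reaches the keeper at about (200,220) in the crop. I'll back off and lift to measure the travel.

jog_arm([
  {"claw":1,"tx":1,"ty":0,"tz":0,"rx":0,"ry":0,"rz":0},
  {"claw":1,"tx":3,"ty":0,"tz":-2,"rx":0,"ry":0,"rz":0},
  {"claw":1,"tx":3,"ty":3,"tz":-6,"rx":0,"ry":0,"rz":0},
  {"claw":1,"tx":-2,"ty":6,"tz":-6,"rx":0,"ry":0,"rz":0},
  {"claw":1,"tx":-7,"ty":6,"tz":-6,"rx":0,"ry":0,"rz":0},
])

```text
time: 11.68
ee_pos: [0.5475, -0.0001, 0.2419]
tcp_rot: [[0.922, 0.386, -0.002], [0.386, -0.922, -0.001], [-0.002, -0.0, -1.0]]
ft_force: [-0.1, 0.2, -0.3]
gripper_width: -0.0001
```

```bash
python3 -c "
from h import *
import pickle
goto([-.009,0,.18])
C={n:snap(n,n+'4.png') for n in ['wrist','scene']}
pickle.dump(C,open('c4.pkl','wb'))
a=cv2.imread('pics/scene4.png')[130:230,220:380]; cv2.imwrite('pics/scz4.png',cv2.resize(a,None,fx=4.5,fy=4.5,interpolation=cv2.INTER_CUBIC))
for n in C: print(n,np.round(proj(C[n],[world([-.025,0,.208]),world([-.135,0,.156])]),1))
"
```

```text
case now [-75.1 -61.6 241.9] shift cm [ 6.61 -6.17  6.18] turn [-0.01  0.1  -0.09] F case [-0.04  0.19 -0.33] t 11.675 w -9.942178677676372e-05
wrist [[164.4 156.7]
 [201.2 285.2]]
scene [[295.9 173.9]
 [252.2 176.5]]
```

View pics/wrist4.png

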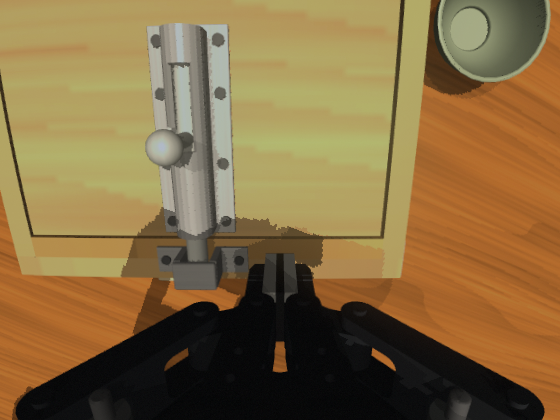

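View pics/scz4.png

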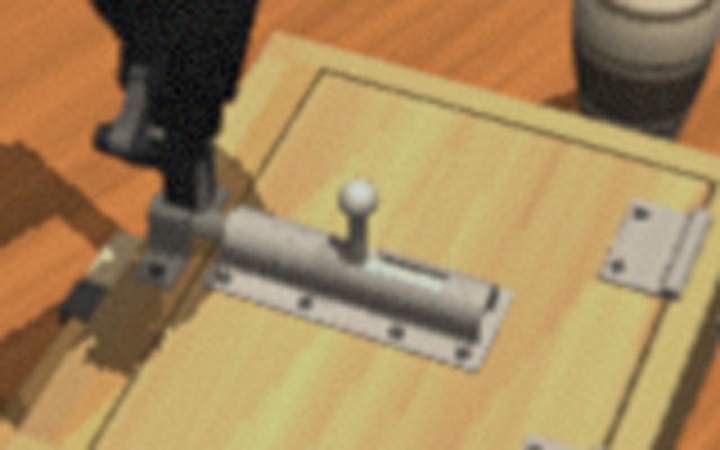

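```bash
python3 -c "
from h import *
import pickle
C=pickle.load(open('c4.pkl','rb'))
p,e=tri(ray(C['wrist'],164,147.5),ray(C['scene'],299.6,173.8)); print(case(p),e)
print(case(onz(C['wrist'],164,147.5,.208)))
# refs: lid front edge line, plate front/rear edges at lid height
for n,px,z in [('lidfront',(290,238),.14),('plate rear',(188,25),.143),('plate front',(200,232),.143),('barrel front top',(194,234),.170),('barrel rear top',(183,25),.170),('slot rear',(180,64),.168),('keeper',(196,263),.1715),('keepfront',(196,289),.1715)]:
  print(n,case(onz(C['wrist'],*px,z)))
"; python3 - <<'E'
import cv2
a=cv2.imread('pics/wrist4.png')[10:300,120:270]; cv2.imwrite('pics/wz4.png',cv2.resize(a,None,fx=2,fy=2,interpolation=cv2.INTER_CUBIC))
E
```

```text
[-0.01790071 -0.00111222  0.21230748] 0.0035227305190724508
[-0.02005968 -0.0002731   0.208     ]
lidfront [-0.10118656 -0.07063423  0.14      ]
plate rear [ 0.05413883 -0.0009931   0.143     ]
plate front [-0.0947798   0.00073131  0.143     ]
barrel front top [-0.08549641 -0.0019463   0.17      ]
barrel rear top [ 0.04835462 -0.00484623  0.17      ]
slot rear [ 0.02644898 -0.00094534  0.168     ]
keeper [-0.10745132 -0.00190976  0.1715    ]
keepfront [-1.28996892e-01 -5.69453884e-05  1.71500000e-01]
```

View pics/wz4.png

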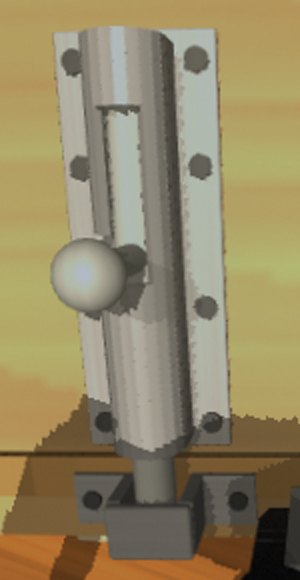

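The handle stands at the front end of its slot and the bolt passes through the keeper. Fixed features (lid edge, keeper) measure 3–6 mm high in x in my case frame, so the knob at -20 means about -25, which is home. Next I turn the handle from its -y side.

jog_arm([
  {"claw":1,"tx":4,"ty":-1,"tz":0,"rx":0,"ry":0,"rz":0},
  {"claw":1,"tx":5.5,"ty":-2.2,"tz":2,"rx":0,"ry":0,"rz":0},
  {"claw":1,"tx":5.5,"ty":-2.2,"tz":4.5,"rx":0,"ry":0,"rz":0},
  {"claw":1,"tx":5.5,"ty":-2.2,"tz":5.8,"rx":0,"ry":0,"rz":0},
  {"claw":1,"tx":5.5,"ty":-2.2,"tz":5.8,"rx":0,"ry":0,"rz":0},
])

```text
time: 12.4
ee_pos: [0.5901, 0.0433, 0.1833]
tcp_rot: [[0.922, 0.387, -0.002], [0.387, -0.922, -0.0], [-0.002, -0.001, -1.0]]
ft_force: [-0.3, -0.0, 0.3]
gripper_width: -0.0001
```

```bash
python3 -c "
from h import *
goto([-.02,-.04,.183])"
```

```text
case now [-19.  -38.1 183.3] shift cm [-0.1   0.19  0.03] turn [-0.04  0.12 -0.02] F case [-0.33  0.09  0.32] t 12.4 w -0.00010118389266239998
```

Sweep toward +y (tool -y).

jog_arm([
  {"claw":1,"tx":0,"ty":-1,"tz":0,"rx":0,"ry":0,"rz":0},
  {"claw":1,"tx":0,"ty":-1.8,"tz":0,"rx":0,"ry":0,"rz":0},
  {"claw":1,"tx":0,"ty":-2.5,"tz":0,"rx":0,"ry":0,"rz":0},
  {"claw":1,"tx":0,"ty":-3.2,"tz":0,"rx":0,"ry":0,"rz":0},
  {"claw":1,"tx":0,"ty":-3.9,"tz":0,"rx":0,"ry":0,"rz":0},
])

```text
time: 13.02
ee_pos: [0.5754, 0.0797, 0.1846]
tcp_rot: [[0.922, 0.387, 0.0], [0.387, -0.922, -0.0], [0.0, 0.0, -1.0]]
ft_force: [-0.0, -0.3, -0.4]
gripper_width: 0.0003
```

```bash
python3 -c "
from h import *
goto([-.02,-.04,.183])"
```

```text
case now [-18.5   1.2 184.6] shift cm [-0.15  4.12  0.16] turn [ 0.   -0.01 -0.02] F case [-0.14 -0.22 -0.39] t 13.025 w 0.0002812523125773067
```

jog_arm([
  {"claw":1,"tx":0,"ty":-0.8,"tz":0,"rx":0,"ry":0,"rz":0},
  {"claw":1,"tx":0,"ty":-1.6,"tz":0,"rx":0,"ry":0,"rz":0},
  {"claw":1,"tx":0,"ty":-2.4,"tz":0,"rx":0,"ry":0,"rz":0},
  {"claw":1,"tx":0,"ty":-3.2,"tz":0,"rx":0,"ry":0,"rz":0},
  {"claw":1,"tx":0,"ty":-3.6,"tz":0,"rx":0,"ry":0,"rz":0},
])

```text
time: 13.65
ee_pos: [0.5614, 0.1129, 0.1845]
tcp_rot: [[0.922, 0.388, 0.0], [0.388, -0.922, 0.0], [0.0, -0.0, -1.0]]
ft_force: [0.7, 0.2, -0.0]
gripper_width: -0.0002
```

```bash
python3 -c "
from h import *
goto([-.02,-.04,.183])
snap('wrist','wrist5.png');snap('scene','scene5.png')
a=cv2.imread('pics/scene5.png')[130:230,220:380]; cv2.imwrite('pics/scz5.png',cv2.resize(a,None,fx=4.5,fy=4.5,interpolation=cv2.INTER_CUBIC))
"
```

```text
case now [-18.5  37.2 184.5] shift cm [-0.15  7.72  0.15] turn [-0. -0. -0.] F case [ 0.71 -0.08 -0.05] t 13.65 w -0.00015508604445987344
```

View pics/scz5.png

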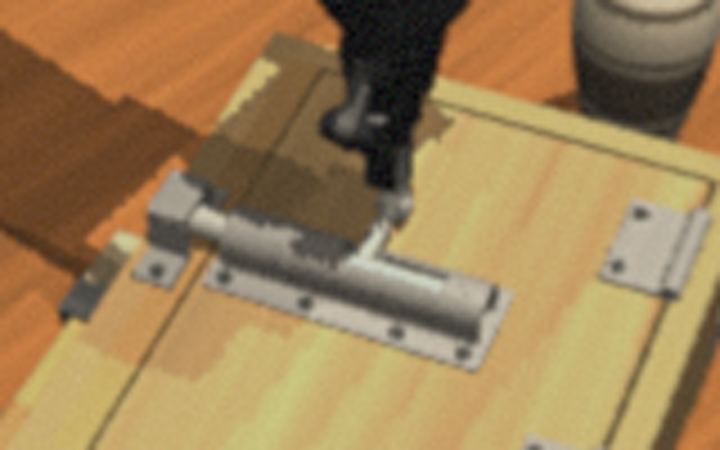

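jog_arm([
  {"claw":1,"tx":0,"ty":0,"tz":-3,"rx":0,"ry":0,"rz":0},
  {"claw":1,"tx":-3,"ty":2,"tz":-6,"rx":0,"ry":0,"rz":0},
  {"claw":1,"tx":-7,"ty":4,"tz":-8,"rx":0,"ry":0,"rz":0},
  {"claw":1,"tx":-7,"ty":4,"tz":-8,"rx":0,"ry":0,"rz":0},
])

```text
time: 14.25
ee_pos: [0.5121, 0.0469, 0.2668]
tcp_rot: [[0.923, 0.385, 0.004], [0.385, -0.923, -0.0], [0.003, 0.002, -1.0]]
ft_force: [0.2, -0.3, -0.2]
gripper_width: 0.0004
```

```bash
python3 -c "
from h import *
import pickle
goto([-.02,-.04,.183])
C={n:snap(n,n+'6.png') for n in ['wrist','scene']}
pickle.dump(C,open('c6.pkl','wb'))
a=cv2.imread('pics/scene6.png')[130:230,220:380]; cv2.imwrite('pics/scz6.png',cv2.resize(a,None,fx=4.5,fy=4.5,interpolation=cv2.INTER_CUBIC))
"
```

```text
case now [-89.6  -4.6 266.8] shift cm [6.94 3.51 8.41] turn [ 0.09 -0.19 -0.14] F case [ 0.06 -0.31 -0.16] t 14.25 w 0.0004113746819995565
```

View pics/scz6.png

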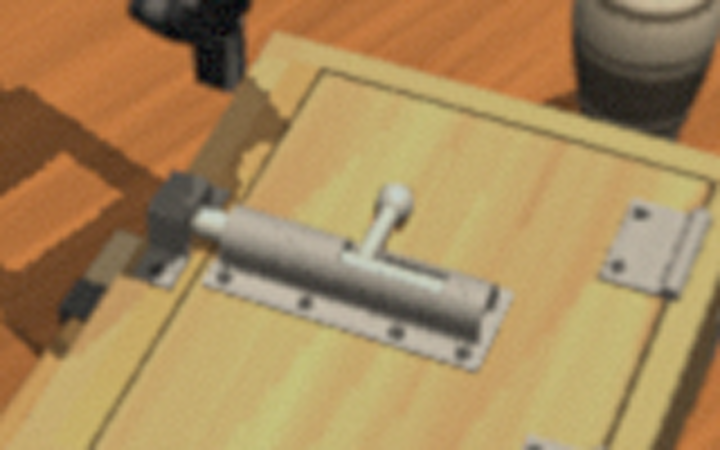

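View pics/wrist6.png

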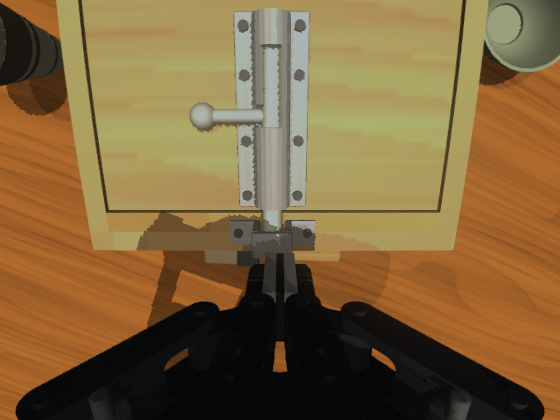

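```bash
python3 -c "
from h import *
import pickle
C=pickle.load(open('c6.pkl','rb'))
p,e=tri(ray(C['wrist'],202,116),ray(C['scene'],307.8,174.4)); print(case(p),e)
print(case(onz(C['wrist'],202,116,.156)))
for a in (0.8,1.0,1.2,1.4,1.6): print(a,*[np.round(proj(C[n],[world([-.02,.052*np.sin(a),.156+.052*np.cos(a)])]),1) for n in C])
"
```

```text
[-0.01840509  0.05283367  0.15804922] 0.003839216464757394
[-0.02021043  0.05250159  0.156     ]
0.8 [[212.8 117.1]] [[304.2 168.4]]
1.0 [[205.6 116.8]] [[305.2 169. ]]
1.2 [[201.7 116.4]] [[305.8 170.5]]
1.4 [[201. 116.]] [[306.2 172.7]]
1.6 [[203.1 115.6]] [[306.2 175.6]]
```

The knob measures y 53 mm, z 158 mm, which is about 1.55 rad, so it looks down. I'll press it gently from above to be sure.

jog_arm([
  {"claw":1,"tx":3.5,"ty":-3,"tz":2,"rx":0,"ry":0,"rz":0},
  {"claw":1,"tx":7,"ty":-5.7,"tz":4.5,"rx":0,"ry":0,"rz":0},
  {"claw":1,"tx":7,"ty":-5.7,"tz":7,"rx":0,"ry":0,"rz":0},
  {"claw":1,"tx":7,"ty":-5.7,"tz":8.5,"rx":0,"ry":0,"rz":0},
  {"claw":1,"tx":7,"ty":-5.7,"tz":9.1,"rx":0,"ry":0,"rz":0},
])

```text
time: 14.98
ee_pos: [0.5549, 0.1281, 0.1723]
tcp_rot: [[0.922, 0.387, -0.001], [0.387, -0.922, -0.0], [-0.001, -0.0, -1.0]]
ft_force: [-1.2, -0.0, -0.2]
gripper_width: -0.0
```

```bash
python3 -c "
from h import *
goto([-.02,.052,.166])"
```

```text
case now [-18.7  53.8 172.3] shift cm [-0.13  0.18  0.63] turn [-0.02  0.08 -0.02] F case [-1.08  0.42 -0.17] t 14.975 w -2.7452880295445087e-06
```

jog_arm([
  {"claw":1,"tx":0,"ty":0,"tz":0.2,"rx":0,"ry":0,"rz":0},
  {"claw":1,"tx":0,"ty":0,"tz":0.4,"rx":0,"ry":0,"rz":0},
  {"claw":1,"tx":0,"ty":0,"tz":0.6,"rx":0,"ry":0,"rz":0},
  {"claw":1,"tx":0,"ty":0,"tz":0.6,"rx":0,"ry":0,"rz":0},
])

```text
time: 15.48
ee_pos: [0.5551, 0.128, 0.1677]
tcp_rot: [[0.922, 0.387, 0.0], [0.387, -0.922, 0.0], [0.0, 0.0, -1.0]]
ft_force: [0.2, -0.3, -0.0]
gripper_width: -0.0
```

```bash
python3 -c "
from h import *
goto([-.02,.052,.166])"
```

```text
case now [-18.5  53.6 167.7] shift cm [-0.15  0.16  0.17] turn [ 0.   -0.02 -0.03] F case [ 0.02 -0.36 -0.04] t 15.475 w -3.9673094762364084e-05
```

jog_arm([
  {"claw":1,"tx":0,"ty":0,"tz":0.1,"rx":0,"ry":0,"rz":0},
  {"claw":1,"tx":0,"ty":0,"tz":0.2,"rx":0,"ry":0,"rz":0},
  {"claw":1,"tx":0,"ty":0,"tz":0.3,"rx":0,"ry":0,"rz":0},
  {"claw":1,"tx":0,"ty":0,"tz":0.3,"rx":0,"ry":0,"rz":0},
])

```text
time: 15.98
ee_pos: [0.555, 0.1281, 0.1644]
tcp_rot: [[0.922, 0.387, -0.0], [0.387, -0.922, 0.0], [-0.0, -0.0, -1.0]]
ft_force: [-0.1, 0.6, -1.1]
gripper_width: 0.0002
```

```bash
python3 -c "
from h import *
goto([-.02,.052,.166])"
```

```text
case now [-18.5  53.6 164.4] shift cm [-0.15  0.17 -0.16] turn [-0.    0.   -0.02] F case [ 0.13  0.61 -1.1 ] t 15.975 w 0.0002157170505016445
```

At tip z 164.4 mm there is no force, and a fully lowered knob has its top at 164.5 mm, so the handle is fully down. I'll retreat and check.

jog_arm([
  {"claw":1,"tx":0,"ty":0,"tz":-3,"rx":0,"ry":0,"rz":0},
  {"claw":1,"tx":-3,"ty":2,"tz":-8,"rx":0,"ry":0,"rz":0},
  {"claw":1,"tx":-8,"ty":4,"tz":-11,"rx":0,"ry":0,"rz":0},
  {"claw":1,"tx":-12,"ty":5,"tz":-14,"rx":0,"ry":0,"rz":0},
  {"claw":1,"tx":-12,"ty":5,"tz":-14,"rx":0,"ry":0,"rz":0},
])

```text
time: 16.6
ee_pos: [0.463, 0.0344, 0.3077]
tcp_rot: [[0.923, 0.386, 0.005], [0.386, -0.923, -0.0], [0.005, 0.002, -1.0]]
ft_force: [0.3, 0.7, 0.3]
gripper_width: -0.0
```

```bash
python3 -c "
from h import *
import pickle
goto([-.02,.052,.166])
C={n:snap(n,n+'7.png') for n in ['wrist','scene','top']}
pickle.dump(C,open('c7.pkl','wb'))
a=cv2.imread('pics/scene7.png')[130:230,220:380]; cv2.imwrite('pics/scz7.png',cv2.resize(a,None,fx=4.5,fy=4.5,interpolation=cv2.INTER_CUBIC))
for a in (1.2,1.4,1.6): print(a,*[np.round(proj(C[n],[world([-.02,.052*np.sin(a),.156+.052*np.cos(a)])]),1) for n in C])
"
```

```text
case now [-139.7    3.   307.7] shift cm [11.89 -4.96 14.22] turn [ 0.12 -0.28 -0.12] F case [0.52 0.53 0.29] t 16.6 w -3.74237481655741e-05
1.2 [[219.4  49.2]] [[305.8 170.5]] [[250.7 228.9]]
1.4 [[218.1  51.3]] [[306.2 172.7]] [[249.9 230.1]]
1.6 [[219.4  53.3]] [[306.2 175.6]] [[249.9 231. ]]
```

View pics/scene7.png

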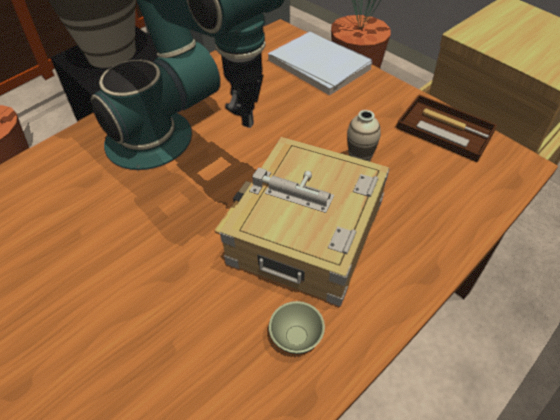

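View pics/wrist7.png

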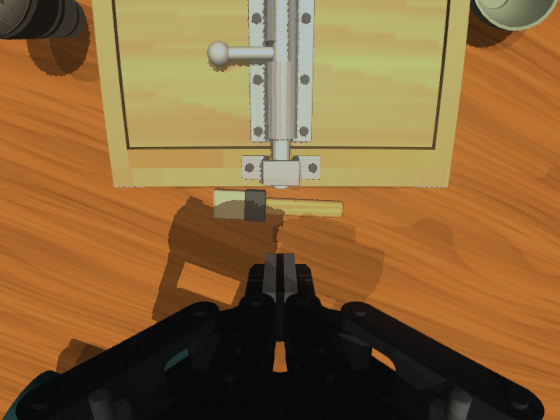

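View pics/scz7.png

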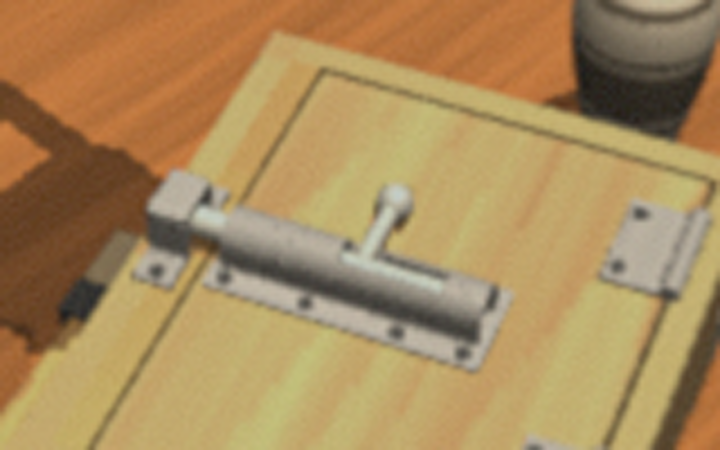

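View pics/top7.png

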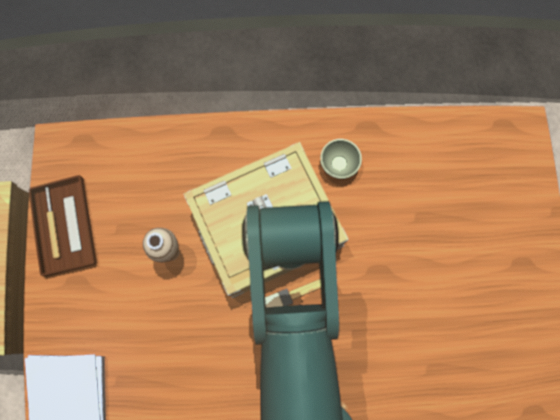

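The last views show the lid flush, the bolt tip through the keeper at wrist (280,187), and the knob at wrist (219,53) where 1.6 rad predicts (219.4,53.3). The vase, bowl and brush are where they were. Handing in.

```bash
python3 -c "
from bench import *
print(job_done())"
```

```text
the job is handed in; nothing more can be done
None
```

The lid is shut, the bolt is home through the keeper, and its handle is down in the notch. I handed the job in at about 16.8 s of the 58 s allowed.

- **Lid:** I lowered it along its arc with the shut fingertips, feeling 2 to 6 N while it moved. At the stop, 23 N gave no further movement, with the tip at z = 139.7 mm.
- **Bolt:** I pushed it until it stopped hard. That push overshot, and the wrist force peaked at about 73 N, under the 120 N limit. It was the fingers pressing on the handle, not the gripper's body.
- **Handle:** I swept it over to +y and it fell the rest of the way. Pressing down over the knob, I met nothing at z = 164.4 mm. A fully lowered knob tops out at about 164.5 mm, so it is fully down.

**Last checks:** the lid was flush in the pictures and the bolt's tip showed beyond the keeper. The knob was within a pixel of its locked position in the wrist view. The vase, bowl and brush looked unmoved, and the robot was clear of everything.

**Disagreement:** my case frame reads 3 to 6 mm high in x. The knob measured x = -20 mm where -25 mm was expected, but the keeper and the lid edge were off the same way. I took the bolt as fully home on that basis, and because the handle could turn down, which it can only do within about 3 mm of the stop.

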